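# Unlatch the revolving jar stand and hold the tall jar at the front

### The arm

A 6-joint arm with a two-finger parallel gripper is mounted at the origin on the work surface. World frame = base frame: x ahead of the robot, y to its left, z up, the work surface at z = 0. Lengths are in m, angles in rad, forces in N, time in s.
With the tool pointing down it reaches from about 0.225 to 0.725 m from the base axis. Payload 3.1 kg.
Tool frame: the origin (TCP) lies at the very end of the fingers, on their centre line; the grasp point (between the pads) lies 19 mm behind it (ctrl.pinch_z is the z of the grasp point in the tool frame, in m); z points along the fingers, y is the line along which they close (so a half turn about z gives the same grasp; the last joint's range is limited). The gripper opens to 85 mm and grips with 20 to 120 N. Pads are 22 mm wide; open, the fingers measure 114 mm over their backs; the gripper's body (76 mm by 85 mm) begins 54 mm behind the grasp point. The pads swing forward as they close: fully open they stand 13 mm farther back than shut.
Start: joints at [1.074, 0.048, 0.099, 1.622, 0, 1.443], TCP at [0.189, 0.49, 0.231] pointing down, gripper open.
Joint ranges: [-2.91, 2.91], [-0.99, 1.94], [-1.21, 1.42], [-2.12, 2.29], [-1.49, 1.47], [-3.14, 3.14]. Speed limits (rad/s): [2.79, 2.79, 3.14, 3.14, 3.14, 3.14].

### API

Orientations are given as a 3x3 rotation matrix whose columns are the frame's x, y, z axes.
In Python, from cell import ctrl gives the robot as it stands.
- The arm moves only by the tool drive_tool, never from a script. Its argument "moves" is a list of rows, each an object of numbers: "tx", "ty", "tz": the shift along the tool's x, y, z in mm; "turn": the turn about the tool's z in rad. In form: [{"tx": .., "ty": .., "tz": .., "turn": ..}, ...]. A call has 1 to 5 rows; each row shifts and turns the commanded pose from where the row before left it, along the tool's axes as they then stand; what a row does not reach is not made up. A row lasts 1/12 s, in which the tool goes at most 41.7 mm and 7.16 degrees, less where a joint would pass 70% of its speed; a pose out of reach is approached as far as the arm can. A call with a gripper value outside its range is refused whole. "hand" is the opening, from 0 (shut) to 1 (fully open), set as the call begins (left out, the last holds). The fingers move at their own pace and stop on an object; "squeeze" is the grip in N (left out, the last holds). Time passes only in rows, so rows that do not move let the fingers close. It gives the time, the measured TCP pose, the force, the opening and the grip force at its end, in the units of the state.
- ctrl.observe(): the state, without advancing time (a new reading comes with each control period).
- ctrl.grab_frame(name): name is "side" or "top"; returns (picture, depth): 480x640x3 uint8, red, green, blue; 480x640 float32, m along the optical axis (not along the pixel's ray), 0 where there is no reading.
- ctrl.camera_model(name): a dict with "fov_y" (degrees; the focal length in pixels is half the picture's height over the tangent of half this angle, whatever the lens; pixels are square), "cx", "cy" (the principal point, pixels), "rvec" (rotation vector, rad) and "tvec" (3), from world to camera coordinates, as OpenCV has them. Camera axes: x right, y down, z forward; pixel columns grow to the right and rows downward; lengths in m; the calibration is good to about 2 mm. A picture is of the moment at which its call begins. camera_model takes no time and is no camera call.
- ctrl.close_job(): hands the job in; it is judged then, once.
The state is a dict: "clock": time; "q": joint angles; "qvel": joint speeds; "tau": joint torques, N m; "position": TCP position; "tool_rot": TCP orientation; "ft_force": force on the tool from outside, world axes, zero at the start; "ft_torque": the same for the moment, N m; "opening": finger opening in m; "finger_force": force on a finger pad.
Only numpy, scipy, OpenCV 4.12 (cv2) and the standard library are available. Lean on these libraries where they do the work, as an engineer would, in place of code of your own. Each camera call takes 0.05 s, during which the arm holds its last target. There are 200 camera calls.

### The job

The stall is opening and the revolving jar stand is still locked by its night latch: twist the latch's spring-loaded thumb-turn clockwise to its stop and let it spring back, so that the bolt is drawn. Then take the stand's wooden handle and turn the stand until the tallest jar stands squarely in the front place behind the price ticket, with every jar still upright in its hoop, and leave the other things on the counter alone. Finish still gripping the handle, holding the stand still there for the customer: do not let go.

Things in the scene. Friction and masses are not known exactly. Their poses are not given: they have to be found in the camera images.
- stand: Revolving jar stand, fixed to the counter: a dark wooden base disc (230 mm across) carrying the turning deck, a night latch at one side and a price-ticket holder with a blank leaning white card at the front. Origin: on the turning axis at counter level. Its x axis points level from the axis to the middle of the ticket holder (180 mm out, 75 mm tall at most), i.e. to the stand's front; z is up.
- carousel (a joint): Angle of the turning deck in rad, 0 as latched, growing anticlockwise seen from above, no end stops; smooth pivot (about 0.12 N m of friction plus 0.15 N m per rad/s) that stays where it is left. Deck: 260 mm across, top 42 mm above the counter, six steel hoops (74 mm across, 28 mm tall) every 60 deg on an 88 mm radius; at the start one hoop, the one at the front, is empty. It cannot turn (about 1 deg of play) until the latch bolt is drawn.
- handle (a point): Centre of the wooden handle bar on top of the deck's post, on the turning axis, 240 mm above the counter. The bar is level, 100 mm long along the point's y axis, 16 mm thick along its x axis, 28 mm tall (226 to 254 mm); it turns with the deck. Nothing else on the stand is higher than 175 mm except its 18 mm post.
- front_place (a point): Centre of the front place, at deck height (42 mm): fixed on the base, 88 mm from the turning axis towards the ticket holder. The middle of a hoop stands here when that hoop is at the front.
- latch_knob (a joint): Turn of the latch's thumb-turn in rad: 0 at rest, growing clockwise seen from above, stop at 1.2 (about 69 deg). A spring returns it to 0 when let go (torque 0.05 N m at rest to 0.17 N m at the stop). Turning it to the stop draws the bolt.
- knob_grip (a point): Grip point of the thumb-turn: a dark steel upright bar on a vertical axis on top of the grey latch housing, 215 mm from the turning axis, this point 88 mm above the counter. The bar is 46 mm long along the point's y axis, 12 mm thick along its x axis, and spans 67 to 103 mm above the counter; below it are a 32 mm round collar and the housing (92 x 64 mm, top at 52 mm). The point turns with the knob.
- latch_bolt (a joint): How far the latch bolt is drawn, in m: 0 in the deck's strike (locked), about 0.020 fully drawn. Stays where it is left (2 N of friction): it is not pushed back when the knob springs back.
- tall_jar_mid (a point): The tall jar of preserve, clearly the tallest jar: 62 mm across, round, steel lid, loose in one of the deck's hoops; this point lies on its axis, half-way up its 130 mm
- jar_a_mid (a point): A short jar of preserve, 62 mm across, like the others in glass, label and lid, loose in one of the deck's hoops; this point lies on its axis, half-way up its 78 mm
- jar_b_mid (a point): A short jar of preserve, 62 mm across, like the others in glass, label and lid, loose in one of the deck's hoops; this point lies on its axis, half-way up its 78 mm
- jar_c_mid (a point): A short jar of preserve, 62 mm across, like the others in glass, label and lid, loose in one of the deck's hoops; this point lies on its axis, half-way up its 92 mm
- jar_d_mid (a point): A short jar of preserve, 62 mm across, like the others in glass, label and lid, loose in one of the deck's hoops; this point lies on its axis, half-way up its 92 mm
- counter_jar_mid (a point): A short jar standing on the counter between ticket holder and latch, 62 mm across; leave alone; this point lies on its axis, half-way up its 92 mm
- tin_mid (a point): A tin on the counter, 74 mm across; leave alone; this point lies on its axis, half-way up its 105 mm
- stapler_mid (a point): A stapler lying on the counter, 145 x 55 x 55 mm; this point 25 mm above the counter at its middle; leave alone
- pen_pot_mid (a point): A pen pot, 74 mm across, pens up to 140 mm; leave alone; this point lies on its axis, half-way up its 95 mm
- bell_mid (a point): A counter bell, 86 mm across, 55 mm tall, by the stand; this point 25 mm up its axis; leave alone
- egg_box_mid (a point): A shut half-dozen egg box, 155 x 105 x 67 mm; this point at its middle; leave alone

How it is judged:
On the way, in this order (a step that is already met when the one before it is completed fails the run):
1. the thumb-turn is twisted to its stop, which draws the bolt (value of joint latch_knob above 1.1 rad and value of joint latch_bolt above 0.0165 m), for 0.1 s.
2. the thumb-turn is let go and has sprung back, the bolt staying drawn (value of joint latch_knob below 0.15 rad and value of joint latch_bolt above 0.0165 m and contact force between the fingers and latch_knob below 0.2 N), for 0.2 s.
3. the tall jar is brought to the front place and the stand is held still by its handle (horizontal distance between tall_jar_mid and front_place below 0.014 m and contact force between the fingers and carousel above 3 N and velocity of joint carousel between -0.3 and 0.3 rad/s), for 0.3 s.
At the end, for the whole second after the job is handed in: Tall jar's centre within 14 mm of the front place; deck at rest (< 0.3 rad/s) and gripped by the fingers with > 3 N; thumb-turn sprung back (< 0.15 rad), bolt drawn > 16.5 mm; all five jars upright (< 0.15 rad) and down in their hoops (within 8 mm) (all of step 3 and value of joint latch_knob below 0.15 rad and value of joint latch_bolt above 0.0165 m and angle between each of tall_jar_mid, jar_a_mid, jar_b_mid, jar_c_mid, jar_d_mid's own z axis and vertical below 0.15 rad and height (world z) of tall_jar_mid between 0.099 and 0.115 m and height (world z) of jar_a_mid between 0.073 and 0.089 m and height (world z) of jar_b_mid between 0.073 and 0.089 m and height (world z) of jar_c_mid between 0.08 and 0.096 m and height (world z) of jar_d_mid between 0.08 and 0.096 m); the arm keeps its last pose, push and grip.
It fails at once if a jar is tipped over or lifted out of its hoop (angle between any of tall_jar_mid, jar_a_mid, jar_b_mid, jar_c_mid, jar_d_mid's own z axis and vertical above 0.4 rad or height (world z) of tall_jar_mid above 0.137 m or height (world z) of any of jar_a_mid, jar_b_mid above 0.111 m or height (world z) of any of jar_c_mid, jar_d_mid above 0.118 m).
It fails at once if another thing on the counter is shoved or knocked over (distance of any of counter_jar_mid, tin_mid, stapler_mid, pen_pot_mid, bell_mid, egg_box_mid from where it was at the start of the episode above 0.03 m).
It also fails if it takes over 72 s, if anything falls off the work surface, if the arm or the gripper's body presses on something with over 40 N, if the wrist force passes 120 N, or if a joint passes its speed limit or range.

## Working session

There is one attempt and no reset: what is moved stays moved. The work goes in short steps, Python scripts to look and compute and a tool call to move; the robot and the scene stay as the last step left them, time stands still between calls to the robot, and variables do not carry over. Pictures are saved under pics/ and viewed, at most 10 in all, crops included, and the job is handed in when it is done.

Besides the shell and the picture viewer there is one more tool, called after "Emit:" as name(argument=value, ...), one argument or row to a line, values as JSON. drive_tool: Moves the arm, as the interface text tells. Its arguments: {"type":"object","properties":{"moves":{"type":"array"},"hand":{"type":"number"},"squeeze":{"type":"number"}},"required":["moves"]}

```bash
mkdir -p pics; cat > h.py <<'E'
from cell import ctrl
import numpy as np, cv2
def cam(n):
    m=ctrl.camera_model(n); f=240/np.tan(np.radians(m['fov_y'])/2)
    R=cv2.Rodrigues(np.array(m['rvec'],float))[0]; t=np.array(m['tvec'],float).ravel()
    return f,m['cx'],m['cy'],R,t
def ray(n,u,v,z):
    f,cx,cy,R,t=cam(n); c=-R.T@t; d=R.T@np.array([(u-cx)/f,(v-cy)/f,1]); return c+d*(z-c[2])/d[2]
def cloud(n,D):
    f,cx,cy,R,t=cam(n); v,u=np.mgrid[:480,:640]
    P=np.stack([(u-cx)/f*D,(v-cy)/f*D,D],-1); W=(P-t)@R; W[D==0]=np.nan; return W
def save(n,name):
    I,D=ctrl.grab_frame(n); cv2.imwrite(f'pics/{name}.png',I[...,::-1]); np.savez(f'pics/{name}.npz',I=I,D=D); return I,D
E
python3 - <<'E'
from h import *
for n in('top','side'):
    save(n,n+'0'); c=cam(n); print(n,c[:3],-c[3].T@c[4],c[3][2], {k:v for k,v in ctrl.camera_model(n).items()})
s=ctrl.observe();print(s['clock'],s['tool_rot'],s['opening'])
E
```

```text
top (np.float64(440.3115640371585), 319.38255684680234, 230.30098200726883) [ 0.39141921 -0.03345994  1.06861997] [ 0.14676673  0.01512406 -0.9890555 ] {'fov_y': 57.1868271654681, 'cx': 319.38255684680234, 'cy': 230.30098200726883, 'rvec': array([ 2.1027527 , -2.17059289,  0.13865172]), 'tvec': array([-4.52475137e-04,  5.44344198e-01,  9.99983197e-01])}
side (np.float64(618.0189308516767), 316.4745187238315, 245.80523783213974) [-0.22283668  1.04879918  1.12835965] [ 0.45082947 -0.67058525 -0.58912495] {'fov_y': 42.44612849243233, 'cx': 316.4745187238315, 'cy': 245.80523783213974, 'rvec': array([ 0.74181249, -2.47492364,  1.25482783]), 'tvec': array([0.40329076, 0.32194784, 1.46851543])}
0.1 [[-9.32753867e-01  3.60512411e-01 -1.01255879e-03]
 [ 3.60513732e-01  9.32752022e-01 -1.87463612e-03]
 [ 2.68636675e-04 -2.11361544e-03 -9.99997730e-01]] 0.08559665095134943
```

View pics/top0.png

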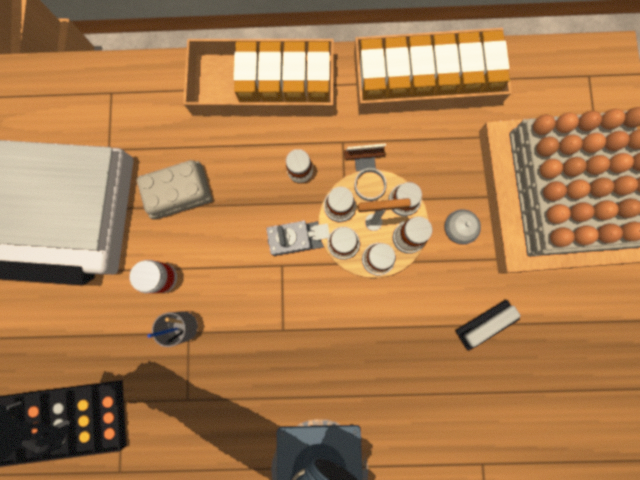

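View pics/side0.png

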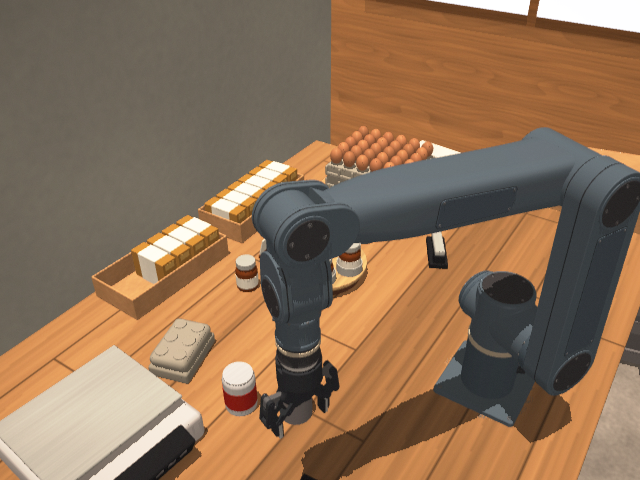

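The top view shows the stand's axis near (375,220), the latch at (290,237), the ticket at (365,152), and the tallest jar probably at (413,234). The arm hides part of the stand in the side view. Next I'll check the calibration and measure.

```bash
python3 - <<'E'
from h import *
s=ctrl.observe()
for n in('top','side'):
    f,cx,cy,R,t=cam(n)
    for p in ([0,0,0],s['position']): 
        c=R@np.array(p)+t; print(n,p,c[0]/c[2]*f+cx,c[1]/c[2]*f+cy)
z=np.load('pics/top0.npz'); W=cloud('top',z['D'])
for (u,v) in [(375,204),(375,222),(365,152),(290,237),(413,228),(342,200),(343,237),(379,258),(408,194),(298,160),(462,226),(150,275),(175,328),(250,350),(488,325),(175,187)]: print(u,v,W[v,u].round(3), ray('top',u,v,0).round(3))
big=cv2.resize(z['I'][120:300,250:490,::-1],None,fx=3.3,fy=3.3,interpolation=cv2.INTER_CUBIC); cv2.imwrite('pics/crop.png',big)
E
```

```text
top [0, 0, 0] 319.1833234639537 469.9860544766199
top [0.18900452 0.48921027 0.2302312 ] 46.92115611909861 415.65262361943746
side [0, 0, 0] 486.1978456648825 381.2957194874835
side [0.18900452 0.48921027 0.2302312 ] 301.40887604520157 425.55592205340577
375 204 [ 0.559 -0.127  0.255] [ 0.611 -0.156  0.   ]
375 222 [ 0.55  -0.143  0.098] [ 0.566 -0.154  0.   ]
365 152 [ 0.738 -0.136  0.021] [ 0.745 -0.138  0.   ]
290 237 [0.528 0.051 0.058] [0.536 0.055 0.   ]
413 228 [ 0.523 -0.212  0.171] [ 0.548 -0.246  0.   ]
342 200 [ 0.595 -0.07   0.133] [ 0.624 -0.075  0.   ]
343 237 [ 0.516 -0.07   0.122] [ 0.532 -0.074  0.   ]
379 258 [ 0.467 -0.144  0.133] [ 0.477 -0.16   0.   ]
408 194 [ 0.606 -0.216  0.12 ] [ 0.633 -0.239  0.   ]
298 160 [0.701 0.026 0.093] [0.73  0.031 0.   ]
462 226 [ 0.543 -0.352  0.044] [ 0.549 -0.366  0.   ]
150 275 [0.448 0.357 0.102] [0.454 0.399 0.   ]
175 328 [0.327 0.327 0.023] [0.325 0.335 0.   ]
250 350 [ 0.269  0.156 -0.   ] [0.269 0.156 0.   ]
488 325 [ 0.315 -0.388  0.056] [ 0.311 -0.408  0.   ]
175 187 [0.656 0.32  0.062] [0.672 0.341 0.   ]
```

View pics/crop.png

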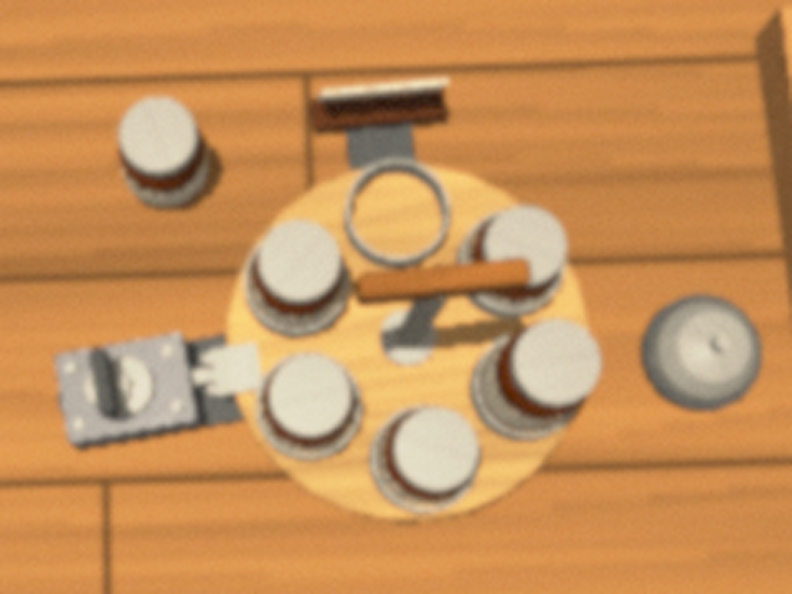

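Crop: the tall jar (lid at crop (557,362)) is 120° clockwise of the empty front hoop, so the deck must turn +120° anticlockwise. The handle bar runs about left-right, the knob bar is at crop (105,382), and the ticket is at the top.

```bash
python3 - <<'E'
from h import *
z=np.load('pics/top0.npz'); D=z['D'];W=cloud('top',D); Z=W[...,2]
reg=np.zeros(Z.shape,bool); reg[120:300,250:490]=1
hm=reg&(Z>.235)&(Z<.27)&(abs(W[...,1]+.13)<.1)
def rect(m,zh,name):
    m=cv2.morphologyEx(m.astype(np.uint8),cv2.MORPH_OPEN,np.ones((2,2)))
    v,u=np.nonzero(m); P=np.array([ray('top',a,b,zh)[:2] for a,b in zip(u,v)])
    r=cv2.minAreaRect(P.astype(np.float32)*1000)
    mu=P.mean(0); ev,V=np.linalg.eigh(np.cov(P.T)); d=V[:,1]
    print(name,len(P),r,mu.round(4),'axis deg',np.degrees(np.arctan2(d[1],d[0])),np.median(Z[v,u]))
rect(hm,.254,'handle')
km=reg&(Z>.08)&(Z<.115)&(W[...,1]>.0)&(W[...,1]<.1)&(W[...,0]<.62)
rect(km,.103,'knob')
# deck circle
hsv=cv2.cvtColor(z['I'],cv2.COLOR_RGB2HSV)
dm=reg&(abs(Z-.042)<.012)&(np.hypot(W[...,0]-.545,W[...,1]+.143)<.16)
v,u=np.nonzero(dm); c,r=cv2.minEnclosingCircle(W[v,u,:2].astype(np.float32)*1000); print('deck',c,r)
tk=reg&(W[...,0]>.69)&(Z>.03)&(W[...,1]<-.05); v,u=np.nonzero(tk); print('ticket',W[v,u].mean(0),W[v,u].min(0),W[v,u].max(0))
for zz,c in ((.172,(.523,-.212)),(.134,(.47,-.144)),(.120,(.516,-.07)),(.134,(.6,-.07)),(.12,(.606,-.216))):
    m=reg&(abs(Z-zz)<.008)&(np.hypot(W[...,0]-c[0],W[...,1]-c[1])<.045); v,u=np.nonzero(m)
    cc,r=cv2.minEnclosingCircle(W[v,u,:2].astype(np.float32)*1000); print('jar',np.median(Z[m]),np.array(cc).round(1),r)
print(W[415,47],W[420,60])
E
```

```text
handle 505 ((554.6471557617188, -145.74887084960938), (18.533605575561523, 99.19308471679688), 3.327526807785034) [ 0.5547 -0.1456] axis deg 93.48716668791148 nan
knob 118 ((523.4822998046875, 64.3556137084961), (44.688270568847656, 13.111668586730957), 8.40607738494873) [0.5233 0.0644] axis deg -169.7025529045915 nan
deck (552.7930908203125, -128.03053283691406) 147.49049377441406
ticket [ 0.74451255 -0.33284744  0.05203574] [ 0.69077116 -0.43015645  0.03008205] [ 0.78853434 -0.0894406   0.07623682]
jar 0.1719086974618522 [ 519.4 -222.9] 27.473398208618164
jar 0.13392105294651052 [ 471.6 -149.7] 27.51825714111328
jar 0.12002246614374958 [510.4 -70.6] 27.374950408935547
jar 0.13384402399521572 [598.6 -66.7] 27.457340240478516
jar 0.11987736836060837 [ 606.3 -218. ] 27.407604217529297
[0.136395   0.62868191 0.00635631] [0.12562314 0.5950165  0.01055298]
```

Measured: axis (0.555,-0.146), front yaw about 3.4°, and knob (0.523,0.064) with its bar at about 10°. Now I'll go above the knob.

Emit:
drive_tool(
  moves=[
    {"tx": -20,"ty": -12},
    {"tx": -30,"ty": -18},
    {"tx": -31,"ty": -18},
    {"tx": -31,"ty": -18},
    {"tx": -31,"ty": -18},
  ],
  hand=1,
)

```text
invalid input at $.moves[0]: expected keys tx, ty, tz, turn
```

Emit:
drive_tool(
  moves=[
    {"tx": -31,"ty": -18},
    {"tx": -31,"ty": -18},
    {"tx": -31,"ty": -18},
    {"tx": -31,"ty": -18},
    {"tx": -31,"ty": -18},
  ],
)

```text
invalid input at $.moves[0]: expected keys tx, ty, tz, turn
```

Emit:
drive_tool(
  moves=[
    {"tx": -31,"ty": -18},
    {"tx": -31,"ty": -18},
    {"tx": -31,"ty": -18},
    {"tx": -31,"ty": -18},
    {"tx": -31,"ty": -18},
  ],
)

```text
invalid input at $.moves[0]: expected keys tx, ty, tz, turn
```

Emit:
drive_tool(
  moves=[
    {"turn": -0.11},
    {"turn": -0.11},
    {"turn": -0.11},
    {"turn": -0.11},
    {"turn": -0.1},
  ],
)

```text
invalid input at $.moves[0]: expected keys tx, ty, tz, turn
```

Emit:
drive_tool(
  moves=[
    {"tx": -20,"ty": -12,"tz": 0,"turn": 0},
    {"tx": -30,"ty": -18,"tz": 0,"turn": 0},
    {"tx": -31,"ty": -18,"tz": 0,"turn": 0},
    {"tx": -31,"ty": -18,"tz": 0,"turn": 0},
    {"tx": -31,"ty": -18,"tz": 0,"turn": 0},
  ],
  hand=1,
)

```text
clock: 0.52
position: [0.2927, 0.3584, 0.2307]
tool_rot: [[-0.933, 0.36, -0.001], [0.36, 0.933, -0.001], [0.0, -0.001, -1.0]]
ft_force: [0.9, 0.1, -0.3]
opening: 0.0854
finger_force: 0.0
```

Emit:
drive_tool(
  moves=[
    {"tx": -31,"ty": -18,"tz": 0,"turn": 0},
    {"tx": -31,"ty": -18,"tz": 0,"turn": 0},
    {"tx": -31,"ty": -18,"tz": 0,"turn": 0},
    {"tx": -31,"ty": -18,"tz": 0,"turn": 0},
    {"tx": -31,"ty": -18,"tz": 0,"turn": 0},
  ],
)

```text
clock: 0.93
position: [0.405, 0.2183, 0.2309]
tool_rot: [[-0.933, 0.36, -0.001], [0.36, 0.933, -0.0], [0.0, -0.0, -1.0]]
ft_force: [1.0, 1.1, -0.3]
opening: 0.0856
finger_force: 0.0
```

Emit:
drive_tool(
  moves=[
    {"tx": -31,"ty": -18,"tz": 0,"turn": 0},
    {"tx": -31,"ty": -18,"tz": 0,"turn": 0},
    {"tx": -31,"ty": -18,"tz": 0,"turn": 0},
    {"tx": -31,"ty": -18,"tz": 0,"turn": 0},
    {"tx": -31,"ty": -18,"tz": 0,"turn": 0},
  ],
)

```text
clock: 1.35
position: [0.5172, 0.0785, 0.2307]
tool_rot: [[-0.933, 0.361, -0.001], [0.361, 0.933, 0.0], [0.001, -0.0, -1.0]]
ft_force: [0.6, 0.3, 0.1]
opening: 0.0853
finger_force: 0.0
```

Emit:
drive_tool(
  moves=[
    {"tx": 0,"ty": 0,"tz": 0,"turn": -0.11},
    {"tx": 0,"ty": 0,"tz": 0,"turn": -0.11},
    {"tx": 0,"ty": 0,"tz": 0,"turn": -0.11},
    {"tx": 0,"ty": 0,"tz": 0,"turn": -0.11},
    {"tx": 0,"ty": 0,"tz": 0,"turn": -0.1},
  ],
)

```text
clock: 1.77
position: [0.5163, 0.0799, 0.2305]
tool_rot: [[-0.985, -0.175, -0.002], [-0.175, 0.985, -0.0], [0.002, 0.0, -1.0]]
ft_force: [-0.0, -0.2, 0.2]
opening: 0.0852
finger_force: 0.0
```

```bash
python3 - <<'E'
from h import *
I,D=save('side','s1'); I2,D2=save('top','t1')
a=cv2.resize(I[150:380,150:430,::-1],(400,330)); b=cv2.resize(I2[120:320,220:460,::-1],(396,330))
cv2.imwrite('pics/c1.png',np.hstack([a,b]))
E
```

```text
(no output)
```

View pics/c1.png

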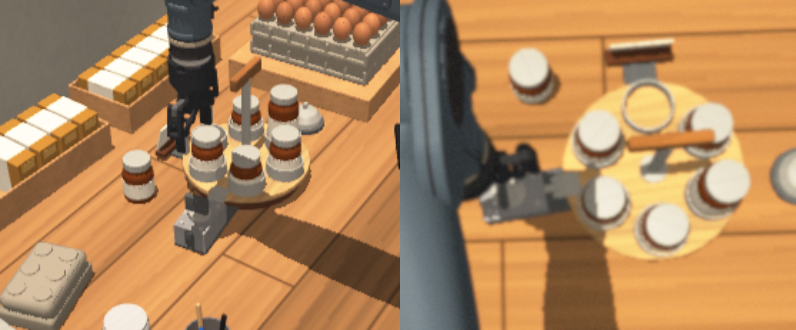

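The side view now shows the knob unobstructed at about crop (208,205). The gripper is above it and slightly behind. I'll cross-check the knob, handle and front in this view.

```bash
python3 - <<'E'
from h import *
z=np.load('pics/s1.npz'); W=cloud('side',z['D']); X,Y,Z=[W[...,i] for i in range(3)]
def st(m,n):
    P=W[m][:,:2]*1000
    r=cv2.minAreaRect(P.astype(np.float32)); print(n,len(P),np.round(r[0],1),np.round(r[1],1),round(r[2],1),P.mean(0).round(1))
with np.errstate(invalid='ignore'):
    st((Z>.095)&(Z<.106)&(Y>.02)&(Y<.11)&(abs(X-.523)<.04),'knobtop')
    st((Z>.07)&(Z<.1)&(Y>.02)&(Y<.11)&(abs(X-.523)<.04),'knob')
    st((Z>.246)&(Z<.258)&(abs(X-.555)<.07)&(abs(Y+.146)<.07),'handle')
    st((Z>.165)&(Z<.176)&(abs(X-.52)<.05)&(abs(Y+.22)<.05),'tall lid')
    st((abs(Z-.052)<.004)&(Y>.0)&(Y<.13)&(abs(X-.523)<.05),'housing top')
z=np.load('pics/top0.npz'); W=cloud('top',z['D']); X,Y,Z=[W[...,i] for i in range(3)]
with np.errstate(invalid='ignore'):
    st((Z>.095)&(Z<.108)&(Y>.02)&(Y<.11)&(abs(X-.523)<.05),'T knobtop')
    st((abs(Z-.052)<.004)&(Y>.0)&(Y<.13)&(abs(X-.523)<.05),'T housing')
    m=(Z>.04)&(Z<.078)&(abs(X-.735)<.05)&(abs(Y+.136)<.06);st(m,'T ticket')
    st((Z>.246)&(Z<.262)&(abs(X-.555)<.07)&(abs(Y+.146)<.07),'T handle')
E
```

```text
knobtop 73 [526.2  72.9] [46.3 13.5] 5.7 [525.4  72.8]
knob 149 [525.5  74.7] [47.2 14. ] 2.6 [524.8  75.3]
handle 152 [ 556.4 -140. ] [ 19.6 108. ] 6.3 [ 555.9 -136.5]
tall lid 182 [ 520.1 -217.3] [50.8 59.9] 62.7 [ 518.1 -215.1]
housing top 326 [528.2  55.4] [ 66.7 108.9] 7.1 [519.2  70.5]
T knobtop 108 [527.1  67.7] [45.4 12. ] 9.0 [526.7  67.4]
T housing 736 [529.   56.8] [64.5 91.9] 8.4 [527.6  54.2]
T ticket 92 [ 732.5 -141.3] [90.7 54.5] 58.0 [ 735.7 -134.2]
T handle 452 [ 558.8 -144.3] [16.7 98.8] 3.2 [ 557.8 -144. ]
```

Emit:
drive_tool(
  moves=[
    {"tx": -7,"ty": -13,"tz": 10,"turn": 0.03},
    {"tx": 0,"ty": 0,"tz": 25,"turn": 0},
    {"tx": 0,"ty": 0,"tz": 30,"turn": 0},
    {"tx": 0,"ty": 0,"tz": 30,"turn": 0},
    {"tx": 0,"ty": 0,"tz": 20,"turn": 0},
  ],
)

```text
clock: 2.28
position: [0.5243, 0.0678, 0.1122]
tool_rot: [[-0.991, -0.137, -0.004], [-0.137, 0.991, -0.0], [0.004, 0.0, -1.0]]
ft_force: [0.3, 0.1, -0.2]
opening: 0.0852
finger_force: 0.0
```

Emit:
drive_tool(
  moves=[
    {"tx": 0,"ty": 0,"tz": 14,"turn": 0},
    {"tx": 0,"ty": 0,"tz": 14,"turn": 0},
    {"tx": 0,"ty": 0,"tz": 12,"turn": 0},
    {"tx": 0,"ty": 0,"tz": 0,"turn": 0},
    {"tx": 0,"ty": 0,"tz": 0,"turn": 0},
  ],
)

```text
clock: 2.7
position: [0.525, 0.0682, 0.0752]
tool_rot: [[-0.99, -0.139, -0.002], [-0.139, 0.99, -0.0], [0.002, 0.0, -1.0]]
ft_force: [-0.7, 0.3, 0.5]
opening: 0.0854
finger_force: 0.0
```

```bash
python3 - <<'E'
from h import *
I,D=save('side','s2')
cv2.imwrite('pics/c2.png',cv2.resize(I[180:360,200:400,::-1],(600,540),interpolation=cv2.INTER_CUBIC))
E
```

```text
(no output)
```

View pics/c2.png

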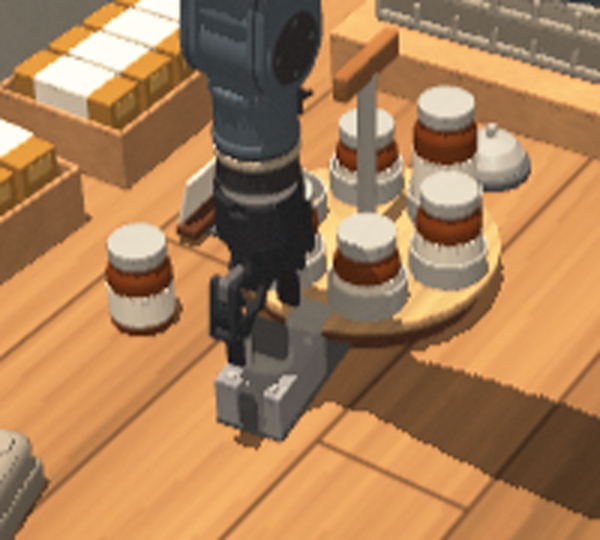

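The fingers straddle the knob, with the near finger at crop (235,345) and the knob at (265,335). I'll close gently and check the side load.

Emit:
drive_tool(
  moves=[
    {"tx": 0,"ty": 0,"tz": 0,"turn": 0},
    {"tx": 0,"ty": 0,"tz": 0,"turn": 0},
    {"tx": 0,"ty": 0,"tz": 0,"turn": 0},
    {"tx": 0,"ty": 0,"tz": 0,"turn": 0},
    {"tx": 0,"ty": 0,"tz": 0,"turn": 0},
  ],
  hand=0,
  squeeze=30,
)

```text
clock: 3.17
position: [0.5261, 0.0685, 0.0769]
tool_rot: [[-0.99, -0.141, 0.001], [-0.141, 0.99, -0.0], [-0.001, -0.0, -1.0]]
ft_force: [0.1, -0.2, 0.2]
opening: 0.0253
finger_force: 0.0
```

Emit:
drive_tool(
  moves=[
    {"tx": 0,"ty": 0,"tz": 0,"turn": 0},
    {"tx": 0,"ty": 0,"tz": 0,"turn": 0},
    {"tx": 0,"ty": 0,"tz": 0,"turn": 0},
    {"tx": 0,"ty": 0,"tz": 0,"turn": 0},
    {"tx": 0,"ty": 0,"tz": 0,"turn": 0},
  ],
)

```text
clock: 3.58
position: [0.5259, 0.069, 0.0767]
tool_rot: [[-0.99, -0.141, 0.001], [-0.141, 0.99, 0.001], [-0.001, 0.001, -1.0]]
ft_force: [-1.0, 2.0, 2.6]
opening: 0.0117
finger_force: 33.1
```

Emit:
drive_tool(
  moves=[
    {"tx": 0,"ty": 0,"tz": 0,"turn": 0.08},
    {"tx": 0,"ty": 0,"tz": 0,"turn": 0.08},
    {"tx": 0,"ty": 0,"tz": 0,"turn": 0.08},
    {"tx": 0,"ty": 0,"tz": 0,"turn": 0.08},
    {"tx": 0,"ty": 0,"tz": 0,"turn": 0.08},
  ],
  squeeze=50,
)

```text
clock: 4.0
position: [0.5259, 0.0694, 0.0768]
tool_rot: [[-0.966, 0.259, 0.001], [0.259, 0.966, 0.002], [-0.0, 0.002, -1.0]]
ft_force: [-0.6, 2.7, 3.0]
opening: 0.0114
finger_force: 53.6
```

Emit:
drive_tool(
  moves=[
    {"tx": 0,"ty": 0,"tz": 0,"turn": 0.08},
    {"tx": 0,"ty": 0,"tz": 0,"turn": 0.08},
    {"tx": 0,"ty": 0,"tz": 0,"turn": 0.08},
    {"tx": 0,"ty": 0,"tz": 0,"turn": 0.08},
    {"tx": 0,"ty": 0,"tz": 0,"turn": 0.08},
  ],
)

```text
clock: 4.42
position: [0.5261, 0.0698, 0.0768]
tool_rot: [[-0.789, 0.614, 0.001], [0.614, 0.789, 0.003], [0.001, 0.003, -1.0]]
ft_force: [-0.5, 4.6, 3.2]
opening: 0.0112
finger_force: 53.6
```

Emit:
drive_tool(
  moves=[
    {"tx": 0,"ty": 0,"tz": 0,"turn": 0.08},
    {"tx": 0,"ty": 0,"tz": 0,"turn": 0.08},
    {"tx": 0,"ty": 0,"tz": 0,"turn": 0.08},
    {"tx": 0,"ty": 0,"tz": 0,"turn": 0.08},
    {"tx": 0,"ty": 0,"tz": 0,"turn": 0.06},
  ],
)

```text
clock: 4.83
position: [0.5263, 0.07, 0.0768]
tool_rot: [[-0.506, 0.863, 0.001], [0.863, 0.506, 0.003], [0.002, 0.003, -1.0]]
ft_force: [0.9, 4.4, 2.7]
opening: 0.0111
finger_force: 53.5
```

```bash
python3 - <<'E'
from h import *
s=ctrl.observe(); R=s['tool_rot']; print(s['ft_force'],s['ft_torque'],s['position'],np.degrees(np.arctan2(R[1][1],R[0][1])),s['q'],s['opening'])
E
```

```text
[0.90095725 4.39963277 2.66015248] [ 0.91739435 -0.00592527  0.23427865] [0.52631403 0.07002949 0.07678427] 30.364793802318484 [ 0.00407549  0.08420101 -0.1708087   1.31431275  0.00312061  1.04490571] 0.011106137211989877
```

Emit:
drive_tool(
  moves=[
    {"tx": 0,"ty": 0,"tz": 0,"turn": 0.04},
    {"tx": 0,"ty": 0,"tz": 0,"turn": 0.04},
    {"tx": 0,"ty": 0,"tz": 0,"turn": 0},
    {"tx": 0,"ty": 0,"tz": 0,"turn": 0},
    {"tx": 0,"ty": 0,"tz": 0,"turn": 0},
  ],
)

```text
clock: 5.25
position: [0.5263, 0.0701, 0.0768]
tool_rot: [[-0.441, 0.897, 0.002], [0.897, 0.441, 0.003], [0.002, 0.003, -1.0]]
ft_force: [0.4, 5.2, 2.7]
opening: 0.0109
finger_force: 64.5
```

```bash
python3 - <<'E'
from h import *
s=ctrl.observe(); R=s['tool_rot']; print(s['ft_force'],s['ft_torque'],s['position'],np.degrees(np.arctan2(R[1][1],R[0][1])),s['opening'])
E
```

```text
[0.4335505  5.21216236 2.72891079] [ 1.10681298 -0.10470034  1.21774435] [0.52634835 0.07005207 0.07682382] 26.180664016053697 0.010861285455049375
```

The torque jumped to 1.2 N m, so the knob is at its stop. Releasing now.

Emit:
drive_tool(
  moves=[
    {"tx": 0,"ty": 0,"tz": 0,"turn": 0},
    {"tx": 0,"ty": 0,"tz": 0,"turn": 0},
    {"tx": 0,"ty": 0,"tz": 0,"turn": 0},
    {"tx": 0,"ty": 0,"tz": 0,"turn": 0},
    {"tx": 0,"ty": 0,"tz": 0,"turn": 0},
  ],
  hand=1,
)

```text
clock: 5.67
position: [0.5255, 0.0672, 0.0759]
tool_rot: [[-0.436, 0.9, -0.001], [0.9, 0.436, -0.003], [-0.002, -0.002, -1.0]]
ft_force: [0.3, 0.1, 0.3]
opening: 0.0711
finger_force: 0.0
```

Emit:
drive_tool(
  moves=[
    {"tx": 0,"ty": 0,"tz": 0,"turn": 0},
    {"tx": 0,"ty": 0,"tz": 0,"turn": 0},
    {"tx": 0,"ty": 0,"tz": 0,"turn": 0},
    {"tx": 0,"ty": 0,"tz": 0,"turn": 0},
    {"tx": 0,"ty": 0,"tz": 0,"turn": 0},
  ],
)

```text
clock: 6.08
position: [0.5258, 0.0683, 0.0764]
tool_rot: [[-0.437, 0.9, 0.0], [0.9, 0.437, -0.0], [-0.0, 0.0, -1.0]]
ft_force: [-0.4, 0.1, -0.7]
opening: 0.0854
finger_force: 0.0
```

Emit:
drive_tool(
  moves=[
    {"tx": 0,"ty": 0,"tz": -15,"turn": 0},
    {"tx": 0,"ty": 0,"tz": -40,"turn": 0},
    {"tx": 0,"ty": 0,"tz": -40,"turn": 0},
    {"tx": 0,"ty": 0,"tz": -40,"turn": 0},
    {"tx": 0,"ty": 0,"tz": -40,"turn": 0},
  ],
)

```text
clock: 6.5
position: [0.5253, 0.0685, 0.253]
tool_rot: [[-0.437, 0.9, -0.0], [0.9, 0.437, -0.0], [-0.0, -0.0, -1.0]]
ft_force: [1.8, -0.7, 0.4]
opening: 0.0855
finger_force: 0.0
```

Emit:
drive_tool(
  moves=[
    {"tx": 0,"ty": 0,"tz": -40,"turn": 0.1},
    {"tx": 0,"ty": 0,"tz": -15,"turn": 0.1},
    {"tx": 0,"ty": 0,"tz": 0,"turn": 0.1},
    {"tx": 0,"ty": 0,"tz": 0,"turn": 0.1},
    {"tx": 0,"ty": 0,"tz": 0,"turn": 0},
  ],
)

```text
clock: 6.92
position: [0.5262, 0.0685, 0.3072]
tool_rot: [[-0.05, 0.999, 0.002], [0.999, 0.05, -0.0], [-0.0, 0.002, -1.0]]
ft_force: [-0.3, 1.0, -0.9]
opening: 0.0852
finger_force: 0.0
```

```bash
python3 - <<'E'
from h import *
I,D=save('side','s3'); W=cloud('side',D); X,Y,Z=[W[...,i] for i in range(3)]
with np.errstate(invalid='ignore'):
    m=(Z>.095)&(Z<.106)&(Y>.02)&(Y<.11)&(abs(X-.523)<.04); print(cv2.minAreaRect(W[m][:,:2].astype(np.float32)*1000))
s=ctrl.observe(); R=s['tool_rot']; print(s['position'],np.degrees(np.arctan2(R[1][1],R[0][1])),R,s['ft_force'])
A=np.array([.556,-.145]); d=A-s['position'][:2]; print('tx,ty',np.array(R)[:2,:2].T@d*1000)
E
```

```text
((525.41748046875, 71.7162857055664), (44.20951843261719, 16.327041625976562), 10.01274299621582)
[0.52588468 0.06846858 0.306542  ] 3.0936862573607287 [[-5.39686851e-02  9.98542491e-01  5.24983495e-04]
 [ 9.98542612e-01  5.39687711e-02 -1.51113445e-04]
 [-1.79225910e-04  5.16062997e-04 -9.99999851e-01]] [-0.14678098  0.96967006  0.95412018]
tx,ty [-214.78275427   18.55079064]
```

The knob sprang back (bar at 10°). Now I'll move over the handle.

Emit:
drive_tool(
  moves=[
    {"tx": -20,"ty": 3,"tz": 0,"turn": 0},
    {"tx": -40,"ty": 4,"tz": 0,"turn": 0},
    {"tx": -40,"ty": 4,"tz": 0,"turn": 0},
    {"tx": -40,"ty": 4,"tz": 0,"turn": 0},
    {"tx": -40,"ty": 4,"tz": 0,"turn": 0},
  ],
)

```text
clock: 7.38
position: [0.5538, -0.1117, 0.3058]
tool_rot: [[-0.056, 0.998, -0.001], [0.998, 0.056, 0.0], [0.0, -0.001, -1.0]]
ft_force: [1.2, -0.2, 0.4]
opening: 0.0854
finger_force: 0.0
```

Emit:
drive_tool(
  moves=[
    {"tx": -33,"ty": 0,"tz": 0,"turn": 0},
    {"tx": 0,"ty": 0,"tz": 10,"turn": 0},
    {"tx": 0,"ty": 0,"tz": 0,"turn": 0},
    {"tx": 0,"ty": 0,"tz": 0,"turn": 0},
    {"tx": 0,"ty": 0,"tz": 0,"turn": 0},
  ],
)

```text
clock: 7.8
position: [0.5556, -0.1423, 0.2963]
tool_rot: [[-0.054, 0.999, -0.001], [0.999, 0.054, 0.001], [0.001, -0.001, -1.0]]
ft_force: [0.0, -0.2, 0.9]
opening: 0.0854
finger_force: 0.0
```

```bash
python3 - <<'E'
from h import *
I,D=save('side','s4')
cv2.imwrite('pics/c4.png',cv2.resize(I[120:320,220:460,::-1],(720,600),interpolation=cv2.INTER_CUBIC))
s=ctrl.observe(); print(s['position'],s['q'])
E
```

```text
[ 0.55579679 -0.14208815  0.29672157] [-3.67315384e-01  2.07972529e-01  4.06807592e-01  1.76947977e+00
  2.62364981e-04  1.14912412e+00]
```

View pics/c4.png

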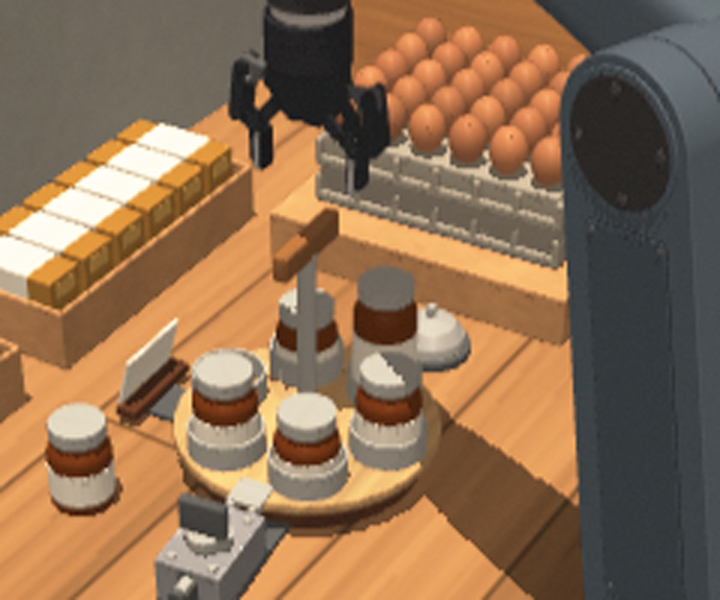

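The fingers at (262,150) and (355,170) are centred above the bar at (306,245). Descend and grip.

Emit:
drive_tool(
  moves=[
    {"tx": -2,"ty": 0,"tz": 12,"turn": 0},
    {"tx": 0,"ty": 0,"tz": 15,"turn": 0},
    {"tx": 0,"ty": 0,"tz": 15,"turn": 0},
    {"tx": 0,"ty": 0,"tz": 15,"turn": 0},
    {"tx": 0,"ty": 0,"tz": 10,"turn": 0},
  ],
)

```text
clock: 8.27
position: [0.5557, -0.1437, 0.2285]
tool_rot: [[-0.055, 0.999, -0.001], [0.999, 0.055, 0.0], [0.0, -0.001, -1.0]]
ft_force: [-0.7, 0.1, 1.4]
opening: 0.0853
finger_force: 0.0
```

Emit:
drive_tool(
  moves=[
    {"tx": 0,"ty": 0,"tz": 0,"turn": 0},
    {"tx": 0,"ty": 0,"tz": 0,"turn": 0},
    {"tx": 0,"ty": 0,"tz": 0,"turn": 0},
    {"tx": 0,"ty": 0,"tz": 0,"turn": 0},
    {"tx": 0,"ty": 0,"tz": 0,"turn": 0},
  ],
  hand=0,
  squeeze=30,
)

```text
clock: 8.68
position: [0.5565, -0.1454, 0.2307]
tool_rot: [[-0.052, 0.999, 0.002], [0.999, 0.052, -0.001], [-0.001, 0.002, -1.0]]
ft_force: [-0.5, 0.6, -0.0]
opening: 0.0257
finger_force: 0.0
```

Emit:
drive_tool(
  moves=[
    {"tx": 0,"ty": 0,"tz": 0,"turn": 0},
    {"tx": 0,"ty": 0,"tz": 0,"turn": 0},
    {"tx": 0,"ty": 0,"tz": 0,"turn": 0},
    {"tx": 0,"ty": 0,"tz": 0,"turn": 0},
    {"tx": 0,"ty": 0,"tz": 0,"turn": 0},
  ],
)

```text
clock: 9.1
position: [0.5589, -0.1453, 0.2308]
tool_rot: [[-0.053, 0.999, 0.007], [0.999, 0.053, -0.0], [-0.001, 0.007, -1.0]]
ft_force: [6.2, 1.1, 0.3]
opening: 0.0152
finger_force: 32.1
```

```bash
python3 - <<'E'
from h import *
s=ctrl.observe(); R=s['tool_rot']; print(s['ft_force'],s['ft_torque'],s['position'],np.degrees(np.arctan2(R[1][1],R[0][1])),s['opening'],s['finger_force'])
E
```

```text
[6.15357295 1.06750601 0.32432285] [ 0.18212941 -1.00160492  0.05153903] [ 0.55889501 -0.14525614  0.23080539] 3.0186439417065793 0.015216475474893963 32.147013545036316
```

Emit:
drive_tool(
  moves=[
    {"tx": 0,"ty": 3,"tz": 0,"turn": 0},
    {"tx": 0,"ty": 0,"tz": 0,"turn": -0.02},
    {"tx": 0,"ty": 0,"tz": 0,"turn": -0.04},
    {"tx": 0,"ty": 0,"tz": 0,"turn": -0.06},
    {"tx": 0,"ty": 0,"tz": 0,"turn": -0.07},
  ],
  squeeze=60,
)

```text
clock: 9.52
position: [0.5593, -0.1452, 0.2309]
tool_rot: [[-0.242, 0.97, 0.002], [0.97, 0.242, -0.0], [-0.001, 0.002, -1.0]]
ft_force: [-0.5, 0.9, 3.7]
opening: 0.0149
finger_force: 61.4
```

Emit:
drive_tool(
  moves=[
    {"tx": 0,"ty": 0,"tz": 0,"turn": -0.07},
    {"tx": 0,"ty": 0,"tz": 0,"turn": -0.07},
    {"tx": 0,"ty": 0,"tz": 0,"turn": -0.07},
    {"tx": 0,"ty": 0,"tz": 0,"turn": -0.07},
    {"tx": 0,"ty": 0,"tz": 0,"turn": -0.07},
  ],
)

```text
clock: 9.93
position: [0.5599, -0.1449, 0.2309]
tool_rot: [[-0.561, 0.828, 0.003], [0.828, 0.561, 0.0], [-0.002, 0.003, -1.0]]
ft_force: [0.4, 1.6, 3.9]
opening: 0.0148
finger_force: 61.3
```

```bash
python3 - <<'E'
from h import *
s=ctrl.observe(); R=s['tool_rot']; print(s['ft_force'],s['ft_torque'],s['position'],np.degrees(np.arctan2(R[1][1],R[0][1])),s['opening'])
E
```

```text
[0.41975715 1.55592295 3.86309881] [ 0.24472814 -0.2114341  -0.24742148] [ 0.55986516 -0.14492107  0.23085473] 34.10916215754742 0.014843372339791676
```

The deck turns freely (0.25 N m). Continuing.

Emit:
drive_tool(
  moves=[
    {"tx": 0,"ty": 0,"tz": 0,"turn": -0.07},
    {"tx": 0,"ty": 0,"tz": 0,"turn": -0.07},
    {"tx": 0,"ty": 0,"tz": 0,"turn": -0.07},
    {"tx": 0,"ty": 0,"tz": 0,"turn": -0.07},
    {"tx": 0,"ty": 0,"tz": 0,"turn": -0.07},
  ],
)

```text
clock: 10.35
position: [0.5603, -0.1445, 0.2309]
tool_rot: [[-0.811, 0.585, 0.004], [0.585, 0.811, 0.001], [-0.003, 0.003, -1.0]]
ft_force: [1.5, 3.2, 4.0]
opening: 0.0148
finger_force: 61.3
```

Emit:
drive_tool(
  moves=[
    {"tx": 0,"ty": 0,"tz": 0,"turn": -0.07},
    {"tx": 0,"ty": 0,"tz": 0,"turn": -0.07},
    {"tx": 0,"ty": 0,"tz": 0,"turn": -0.07},
    {"tx": 0,"ty": 0,"tz": 0,"turn": -0.07},
    {"tx": 0,"ty": 0,"tz": 0,"turn": -0.07},
  ],
)

```text
clock: 10.77
position: [0.5606, -0.1439, 0.2309]
tool_rot: [[-0.962, 0.271, 0.005], [0.271, 0.962, 0.002], [-0.004, 0.004, -1.0]]
ft_force: [3.6, 3.0, 2.6]
opening: 0.0148
finger_force: 61.2
```

Emit:
drive_tool(
  moves=[
    {"tx": 0,"ty": 0,"tz": 0,"turn": -0.07},
    {"tx": 0,"ty": 0,"tz": 0,"turn": -0.07},
    {"tx": 0,"ty": 0,"tz": 0,"turn": -0.07},
    {"tx": 0,"ty": 0,"tz": 0,"turn": -0.07},
    {"tx": 0,"ty": 0,"tz": 0,"turn": -0.07},
  ],
)

```text
clock: 11.18
position: [0.5607, -0.1432, 0.2309]
tool_rot: [[-0.997, -0.076, 0.005], [-0.076, 0.997, 0.004], [-0.005, 0.003, -1.0]]
ft_force: [3.7, 4.5, 4.2]
opening: 0.0148
finger_force: 61.4
```

Emit:
drive_tool(
  moves=[
    {"tx": 0,"ty": 0,"tz": 0,"turn": -0.07},
    {"tx": 0,"ty": 0,"tz": 0,"turn": -0.07},
    {"tx": 0,"ty": 0,"tz": 0,"turn": -0.07},
    {"tx": 0,"ty": 0,"tz": 0,"turn": -0.07},
    {"tx": 0,"ty": 0,"tz": 0,"turn": -0.06},
  ],
)

```text
clock: 11.6
position: [0.5605, -0.1426, 0.2309]
tool_rot: [[-0.915, -0.404, 0.005], [-0.404, 0.915, 0.005], [-0.006, 0.002, -1.0]]
ft_force: [2.0, 7.1, 4.5]
opening: 0.0147
finger_force: 61.4
```

Emit:
drive_tool(
  moves=[
    {"tx": 0,"ty": 0,"tz": 0,"turn": -0.06},
    {"tx": 0,"ty": 0,"tz": 0,"turn": -0.05},
    {"tx": 0,"ty": 0,"tz": 0,"turn": -0.03},
    {"tx": 0,"ty": 0,"tz": 0,"turn": -0.02},
    {"tx": 0,"ty": 0,"tz": 0,"turn": 0},
  ],
)

```text
clock: 12.02
position: [0.5604, -0.1423, 0.2309]
tool_rot: [[-0.839, -0.543, 0.004], [-0.543, 0.839, 0.005], [-0.006, 0.002, -1.0]]
ft_force: [1.3, 7.3, 4.9]
opening: 0.015
finger_force: 61.5
```

```bash
python3 - <<'E'
from h import *
I,D=save('side','s5'); I2,D2=save('top','t5')
s=ctrl.observe(); R=s['tool_rot']; print(s['ft_force'],s['ft_torque'],s['position'],np.degrees(np.arctan2(R[1][1],R[0][1])),s['opening'],s['finger_force'])
a=cv2.resize(I[170:330,240:440,::-1],(400,320)); b=cv2.resize(I2[120:310,270:480,::-1],(354,320))
cv2.imwrite('pics/c5.png',np.hstack([a,b]))
for n,DD in(('side',D),('top',D2)):
    W=cloud(n,DD);X,Y,Z=[W[...,i] for i in range(3)]
    with np.errstate(invalid='ignore'):
        m=(abs(Z-.171)<.006)&(abs(X-.647)<.05)&(abs(Y+.14)<.05)
    print(n,m.sum(), cv2.minEnclosingCircle(W[m][:,:2].astype(np.float32)*1000) if m.sum() else '')
E
```

```text
[2.58355856 6.69671539 4.51582612] [ 1.24624373 -0.22148693  0.06313427] [ 0.56035767 -0.14234642  0.2308874 ] 122.89112418914235 0.014878044322448172 61.48019537329674
side 197 ((644.5460815429688, -133.67759704589844), 31.205123901367188)
top 214 ((647.4658813476562, -134.89273071289062), 26.044174194335938)
```

View pics/c5.png

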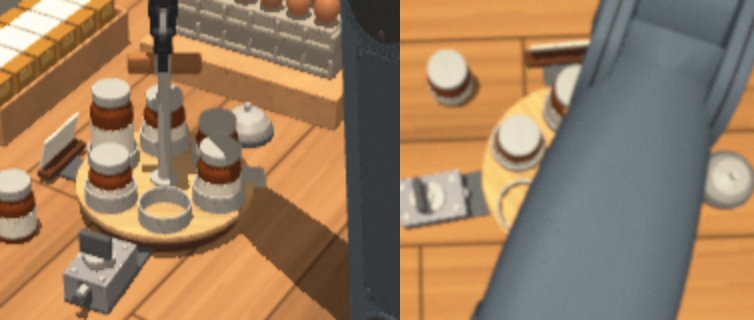

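The tall jar now stands behind the ticket (side crop (112,130)). It measures about (0.646,-0.134) against the front place at about (0.648,-0.138), and all five jars are upright. I'll hold there and hand in.

Emit:
drive_tool(
  moves=[
    {"tx": 0,"ty": 0,"tz": 0,"turn": 0},
    {"tx": 0,"ty": 0,"tz": 0,"turn": 0},
    {"tx": 0,"ty": 0,"tz": 0,"turn": 0},
    {"tx": 0,"ty": 0,"tz": 0,"turn": 0},
    {"tx": 0,"ty": 0,"tz": 0,"turn": 0},
  ],
)

```text
clock: 12.53
position: [0.5604, -0.1424, 0.2309]
tool_rot: [[-0.84, -0.543, 0.004], [-0.543, 0.84, 0.005], [-0.006, 0.002, -1.0]]
ft_force: [3.0, 6.8, 5.4]
opening: 0.0147
finger_force: 61.5
```

```bash
python3 -c "
from cell import ctrl
print(ctrl.close_job())"
```

```text
the job is handed in; nothing more can be done
None
```

The job is handed in: the thumb-turn was twisted to its stop and sprang back, the stand was turned 120° anticlockwise, and the tall jar measured about 5 mm from the front place with the handle still gripped at about 61 N (no verdict was returned).

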